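# Run the scribing stylus along a prototype's seam

## Robot

A 7-joint arm with a two-finger parallel gripper is mounted at the origin on the work surface; the furniture and walls round the work are solid. World frame = base frame: x ahead of the robot, y to its left, z up, the work surface at z = 0. Lengths are in m, angles in rad, forces in N, time in s.
With the tool pointing down it reaches from about 0.425 to 0.925 m from the base axis. Payload 6.8 kg.
Tool frame: the origin (TCP) lies where the fingers leave the gripper's body, on its centre line; the fingertips stand 73 mm ahead of it and the grasp point (between the pads) lies 54 mm ahead of it; z points along the fingers, y is the line along which they close (so a half turn about z gives the same grasp; the last joint's range is limited). The gripper opens to 85 mm and grips with 20 to 120 N. Pads are 22 mm wide; open, the fingers measure 114 mm over their backs; the gripper's body (76 mm by 85 mm) begins 54 mm behind the grasp point. The pads swing forward as they close: fully open they stand 13 mm farther back than shut.
Start: joints at [-1.397, 0.477, 0.022, 1.555, -0.011, 1.109, -0.083], TCP at [0.188, 0.648, 0.304] pointing down, gripper open.
Joint ranges: [-2.96, 2.96], [-0.34, 2.1], [-1.41, 1.46], [0.24, 2.44], [-1.37, 4.51], [0.17, 1.92], [-2.96, 2.96]. Speed limits (rad/s): [2.39, 2.39, 3.14, 3.14, 3.14, 3.14, 3.14].

## Interface

Orientations are given as a rotation vector (axis times angle).
In Python, from bench import r, camrig, get_obs gives the robot as it stands (r), with the cameras (camrig) and the readings as plain functions.
- The arm moves only by the shell command python3 drive.py [OPENING] [FORCE], which reads ROWS from standard input. ROWS is a JSON object whose key "deltas" holds a list of rows, 1 to 5 of them, each of 6 numbers: dx, dy, dz in a scale on which 1.0 is 0.5 m, then a rotation vector rx, ry, rz in parts of the range, where 1.0 means 2 rad; each row is the pose to reach, as a shift and turn from the pose commanded when the command began, along the tool's axes at that moment; what a row does not reach only later rows make up. A row lasts 1/10 s, in which the tool goes at most 0.05 m and 0.15 rad, less where a joint would pass 70% of its speed; a pose out of reach is approached as far as the arm can. OPENING is the finger opening in m, set as the command begins (- or left out keeps the last). The fingers move at their own pace and stop on an object; FORCE is the grip in N (left out, the last holds). Time passes only in rows, so rows that do not move let the fingers close. It prints the time, the measured TCP pose, the force, the opening and the grip force at its end. No shift or turn number may pass 1 either way. Input that does not fit is refused with a message, and nothing moves.
- get_obs(): the state, without advancing time (a new reading comes with each control period).
- camrig.grab_frame(name): name is "side" or "top"; returns (picture, depth): 400x640x3 uint8, blue, green, red; 400x640 float32, m along the optical axis (not along the pixel's ray), 0 where there is no reading.
- camrig.camera_info(name): a dict with "camera_matrix" (3x3 intrinsics, pixels), "R" (3x3) and "t" (3): a world point X has camera coordinates R X + t. Camera axes: x right, y down, z forward; pixel columns grow to the right and rows downward; lengths in m; the calibration is good to about 2 mm. A picture is of the moment at which its call begins. camera_info takes no time and is no camera call.
- r.hand_in(): hands the job in; it is judged then, once.
The state is a dict: "clock": time; "joints": joint angles; "qvel": joint speeds; "tau": joint torques, N m; "tcp_pos": TCP position; "orientation": TCP orientation; "contact_force": force on the tool from outside, world axes, zero at the start; "moment": the same for the moment, N m; "grip_width": finger opening in m; "gripper_force": force on a finger pad.
Only numpy, scipy, OpenCV 4.12 (cv2) and the standard library are available. Lean on these libraries where they do the work, as an engineer would, in place of code of your own. Each camera call takes 0.05 s, during which the arm holds its last target. There are 200 camera calls.

## Task

Take the orange stylus from its stand, lower its tip into the end of the case's seam that has the green dot, and guide it slowly and gently (about 2 cm per second) along the seam to the end with the red dot in one stroke, without letting the tip come up out of the seam on the way. Then lift it out and stand it back upright in its stand, fully down, leaving the black pot and the white bottles where they are.

Things in the scene. Friction and masses are not known exactly. Their poses are not given: they have to be found in the camera images.
- stylus: Loose orange-handled scribing stylus, 150 mm, about 60 g, standing tip down in the stand. Origin at its tip; z runs up along its axis. From the tip: needle 3 mm thick to 12 mm, cone to 24 mm, shaft 10 mm thick to 60 mm, orange collar 27 mm wide to 66 mm, round handle 16 mm thick (thin black rings on it) to 150 mm. Grip the handle from above, at any yaw.
- tip (a point): The point of the stylus (same as stylus's origin).
- grip (a point): Point on the stylus's axis 105 mm above the tip, midway along the handle's grip.
- stand: Fixed grey block 56 x 56 mm, 66 mm tall, on a rubber foot 70 mm square. Origin at the centre of its underside, z up. A vertical 17 mm hole runs through its centre, its mouth chamfered 4 mm. The stylus's collar rests on the block's top; its tip is then 6 mm above the table and its grip point 111 mm.
- case: Fixed two-piece prototype case (one half white, one grey), 76 x 196 mm (x, y), 40 mm tall, on an aluminium plate 106 x 222 x 6 mm. Origin at the centre of the underside, on the table; z up. Turned 0.05 to 0.47 rad about z. The seam is an open groove in the flat top, 8 mm wide, 9 mm deep; run the tip about 5 mm under the top, it need not touch the floor.
- seam_mid (a point): Middle of the seam, at the height of the case's top (40 mm above the table). The seam's centre line (x, y in mm in the case's frame): (-12, -82) straight to (-12, -30), slanting to (12, 30), straight to (12, 82). Each end widens to a pocket 16 mm wide (x), 20 mm long (y), equally deep.
- seam_end_a (a point): Centre of the pocket at the seam's -y end, at the height of the case's top.
- seam_end_b (a point): Centre of the pocket at the seam's +y end, at the height of the case's top.
- start_tag: Green dot, 14 mm wide, flat on the case's top, 24 mm beside (across the seam) the pocket where the stroke begins; it may be at either end.
- stop_tag: Red dot, 14 mm wide, flat on the case's top beside the other pocket, where the stroke ends.
- pot: Bystander: loose black pot without lid, 85 mm wide, 58 mm tall; origin at the centre of its underside. Stands on the side of the case away from the stand.
- bottle: Bystander: the loose white bottle, 50 mm wide, 104 mm tall, alone beyond the left (+y) end of the case; origin at the centre of its underside. The other white bottles, in a row in front of the case and equally tall, are fixed.

How it is judged:
On the way, in this order (a step that is already met when the one before it is completed fails the run):
1. the tip is down in the seam's pocket beside the green dot (z of tip in the frame of case between 0.025 and 0.038 m and ((horizontal distance between tip and seam_end_a below 0.013 m and horizontal distance between start_tag and seam_end_a below 0.05 m) or (horizontal distance between tip and seam_end_b below 0.013 m and horizontal distance between start_tag and seam_end_b below 0.05 m))), for 0.1 s.
2. the tip passes the middle of the seam, down in it (z of tip in the frame of case between 0.025 and 0.038 m and horizontal distance between tip and seam_mid below 0.012 m), for 0.1 s.
3. the tip has reached the pocket beside the red dot, down in it (z of tip in the frame of case between 0.025 and 0.038 m and ((horizontal distance between tip and seam_end_a below 0.013 m and horizontal distance between stop_tag and seam_end_a below 0.05 m) or (horizontal distance between tip and seam_end_b below 0.013 m and horizontal distance between stop_tag and seam_end_b below 0.05 m))), for 0.1 s.
At the end, for the whole second after the job is handed in: The stylus stands in its stand's hole, collar down on the block (within 4 mm), tip within 8 mm of the hole's axis, tilted less than 0.1 rad, at rest and released (horizontal distance between tip and stand below 0.008 m and z of tip in the frame of stand between 0.002 and 0.01 m and angle between stylus's own z axis and vertical below 0.1 rad and linear speed of stylus below 0.02 m/s); the robot touches nothing.
It fails at once if between the pockets the tip comes up out of the seam (less than 2 mm deep) or is drawn over the case's top within 12 mm above it (y of tip in the frame of case between -0.06 and 0.06 m and x of tip in the frame of case between -0.05 and 0.05 m and z of tip in the frame of case between 0.038 and 0.052 m).
It fails at once if the stylus moves faster than 7 cm/s while its tip is down in the seam between the pockets (y of tip in the frame of case between -0.06 and 0.06 m and x of tip in the frame of case between -0.05 and 0.05 m and z of tip in the frame of case between 0.025 and 0.038 m and linear speed of stylus above 0.07 m/s).
It fails at once if the stylus is forced against the case with more than 25 N (contact force between stylus and case above 25 N).
It fails at once if the pot or the bottle is pushed more than 3 cm from its place (distance of any of pot, bottle from where it was at the start of the episode above 0.03 m).
It also fails if it takes over 70 s, if anything falls off the work surface, if the arm or the gripper's body presses on something with over 40 N, if the wrist force passes 120 N, or if a joint passes its speed limit or range.

## Working session

There is one attempt and no reset: what is moved stays moved. The work goes in short steps, Python scripts to look and compute and a shell command to move; the robot and the scene stay as the last step left them, time stands still between calls to the robot, and variables do not carry over. Pictures are saved under pics/ and viewed, at most 10 in all, crops included, and the job is handed in when it is done.

```bash
ls; mkdir -p pics; python3 - <<'E'
from bench import r, camrig, get_obs
import cv2,numpy as np
for n in("side","top"):
    p,d=camrig.grab_frame(n); cv2.imwrite(f"pics/{n}0.png",p); np.savez(f"{n}0.npz",p=p,d=d)
    c=camrig.camera_info(n); print(n,c["camera_matrix"],c["R"],c["t"],-np.array(c["R"]).T@c["t"])
print(get_obs())
E
```

```text
bench.py
drive.py
pics
side [[500.97071757   0.         317.84853522]
 [  0.         500.97071757 196.90685602]
 [  0.           0.           1.        ]] [[ 0.99955373 -0.02832567 -0.0094869 ]
 [-0.0227606  -0.51648239 -0.85599527]
 [ 0.01934682  0.85582919 -0.51689661]] [-0.52052714  0.09608854  1.37360802] [ 0.49590693 -1.14069008  0.78732647]
top [[419.2356798    0.         313.0480386 ]
 [  0.         419.2356798  196.83430984]
 [  0.           0.           1.        ]] [[ 0.03507276 -0.99937669  0.00401568]
 [-0.97562581 -0.03510962 -0.21661391]
 [ 0.21661988  0.00367945 -0.97624909]] [0.01721074 0.51925697 1.21522775] [0.24275439 0.03095956 1.29877415]
{'clock': 0.1, 'joints': array([-1.39710982,  0.4777284 ,  0.02237124,  1.55636305, -0.01149686,
        1.1092969 , -0.08309072]), 'qvel': array([ 2.12778258e-04, -5.55501292e-04, -1.83417168e-04, -2.53561758e-03,
        6.13996146e-04, -9.25511900e-05, -8.83403019e-04]), 'tau': array([ 3.99740209e-03, -5.97762895e+01,  1.61337800e+00, -2.81953561e+01,
        1.27748805e-02,  5.09120160e-03,  1.49212082e-05]), 'tcp_pos': array([0.18760184, 0.64797007, 0.30301162]), 'orientation': array([-4.41144366e-01, -3.11036646e+00,  2.61416439e-03]), 'contact_force': array([ 0.3847005 , -0.02250658,  0.62906317]), 'moment': array([ 0.00245122,  0.03159172, -0.04183753]), 'gripper_force': 0.0, 'grip_width': 0.08518789974985295}
```

View pics/side0.png

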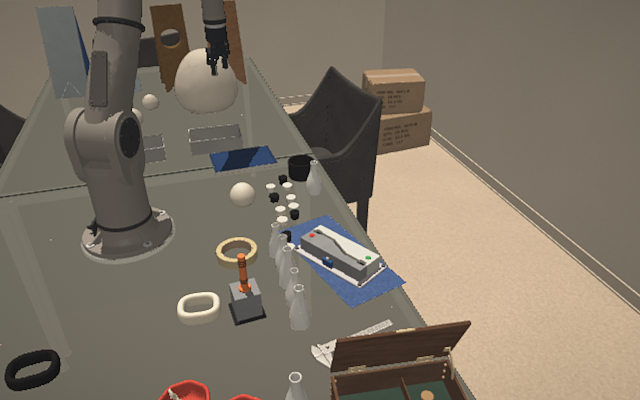

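View pics/top0.png

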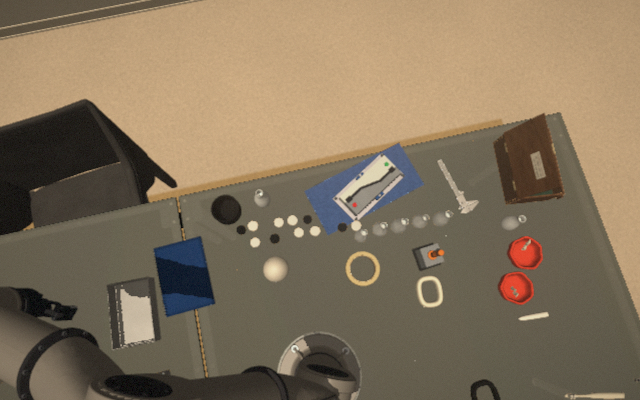

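The side view shows the stylus at (242,270) in its stand (247,300), and the case at (340,250) with the red dot at (312,236) and the green dot at (368,258). In the top view the stand is at (428,256), the case at (369,186), the green dot at (387,164), the red dot at (354,205), the pot at (226,209) and the bottle at (262,199). Next I'll look at enlarged crops.

```bash
python3 - <<'E'
import cv2,numpy as np
t=cv2.imread("pics/top0.png");s=cv2.imread("pics/side0.png")
f=lambda a,k:cv2.resize(a,None,fx=k,fy=k,interpolation=cv2.INTER_NEAREST)
a=f(t[140:275,320:460],4); b=f(s[205:295,290:390],4); c=f(s[245:330,220:280],4)
im=np.zeros((540+20,800,3),np.uint8)
im[:540,:400]=a[:, :400] if False else cv2.resize(a,(400,386)).repeat(1,0)[:386] if False else im[:540,:400]
im[:400,:400]=f(t[145:225,330:410],5); im[:360,400:800]=b
cv2.imwrite("pics/crop1.png",im[:400])
def hsv(i):return cv2.cvtColor(i,cv2.COLOR_BGR2HSV)
for n,i in(("top",t),("side",s)):
    h=hsv(i)
    for nm,lo,hi in(("green",(45,100,60),(80,255,255)),("red",(0,150,100),(5,255,255)),("orange",(6,150,80),(16,255,255))):
        m=cv2.inRange(h,lo,hi); k,_,st,ce=cv2.connectedComponentsWithStats(m)
        print(n,nm,[(st[j].tolist(),ce[j].round(2).tolist()) for j in range(1,k) if st[j,4]>5])
E
```

```text
top green [([385, 163, 3, 3, 9], [386.0, 164.0])]
top red [([353, 203, 4, 4, 11], [354.36, 204.55]), ([508, 236, 35, 34, 832], [525.45, 253.35]), ([498, 272, 36, 33, 812], [516.35, 287.36])]
top orange [([428, 250, 16, 10, 88], [434.98, 253.83])]
side green [([366, 256, 5, 3, 12], [367.92, 257.25])]
side red [([310, 234, 4, 3, 11], [311.36, 234.91]), ([158, 380, 52, 20, 689], [187.88, 390.8]), ([230, 394, 31, 6, 111], [244.31, 397.32])]
side orange [([237, 253, 14, 39, 255], [242.7, 273.74])]
```

View pics/crop1.png

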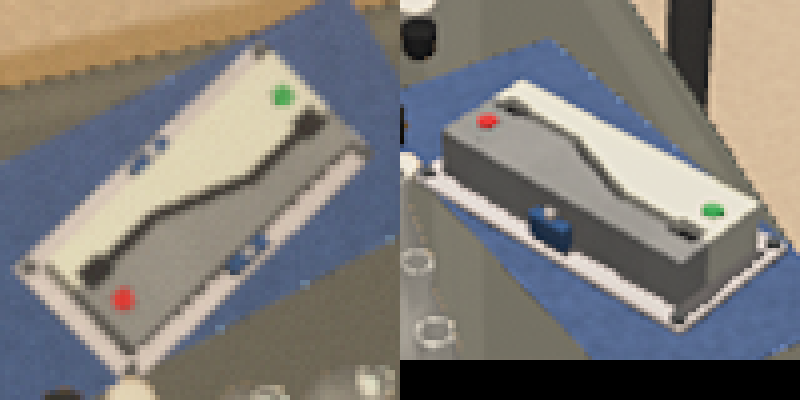

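The crop shows the seam clearly dark. The green dot is by the right (-y) pocket (crop (282,95), pocket (310,120)) and the red dot by the left (+y) pocket (crop (122,300), pocket (95,270)). So the stroke runs from a (-y) to b (+y).

```bash
cat > h.py <<'E'
import numpy as np,cv2
from bench import r, camrig, get_obs
from scipy.optimize import least_squares
from scipy.spatial.transform import Rotation as Ro
C={n:camrig.camera_info(n) for n in("side","top")}
def proj(n,X):
    c=C[n]; q=(np.atleast_2d(X)@np.array(c["R"]).T+c["t"])@np.array(c["camera_matrix"]).T
    return q[:,:2]/q[:,2:]
def ray(n,uv):
    c=C[n]; R=np.array(c["R"]); uv=np.atleast_2d(uv)
    d=np.c_[uv,np.ones(len(uv))]@np.linalg.inv(c["camera_matrix"]).T@R
    return -R.T@np.array(c["t"]),d
def plane(n,uv,z):
    o,d=ray(n,uv); return o+d*((z-o[2])/d[:,2:])
def tri(us,ut):
    f=lambda X:np.r_[(proj("side",X)-us).ravel(),(proj("top",X)-ut).ravel()]
    s=least_squares(f,[.6,0,.05]); return s.x,np.abs(s.fun).max()
def wcent(p,uv,w,rad=5):   # weighted colour centroid
    u,v=map(int,np.round(uv)); P=p[v-rad:v+rad+1,u-rad:u+rad+1].astype(float)
    W=np.clip(w(P[...,0],P[...,1],P[...,2])-12,0,None); yy,xx=np.mgrid[v-rad:v+rad+1,u-rad:u+rad+1]
    return np.array([(W*xx).sum(),(W*yy).sum()])/W.sum()
G=lambda b,g,r:g-np.maximum(b,r); R_=lambda b,g,r:r-np.maximum(b,g)
def omask(p):
    m=cv2.inRange(cv2.cvtColor(p,cv2.COLOR_BGR2HSV),(5,140,60),(17,255,255)); return m
def tool(): 
    o=get_obs(); return o,Ro.from_rotvec(o["orientation"]).as_matrix()
E
python3 - <<'E'
from h import *
P={n:np.load(n+"0.npz")["p"] for n in C}; D={n:np.load(n+"0.npz")["d"] for n in C}
g={"top":(386,164),"side":(368,257)}; rd={"top":(354,204.5),"side":(311,235)}
gc={n:wcent(P[n],g[n],G) for n in C}; rc={n:wcent(P[n],rd[n],R_) for n in C}
g3,e1=tri(gc["side"],gc["top"]); r3,e2=tri(rc["side"],rc["top"])
print("green",g3,e1,"red",r3,e2,"dist",np.linalg.norm(g3-r3),"exp",2*np.hypot(12,82)/1e3)
v=r3-g3; yaw=np.arctan2(v[1],v[0])-np.arctan2(164,-24); mid=(g3+r3)/2; print("case",mid,yaw)
for n in C:
    a=plane(n,gc[n],.04)[0];b=plane(n,rc[n],.04)[0];v=b-a
    print(n,"on plane",a,b,"mid",(a+b)/2,"yaw",np.arctan2(v[1],v[0])-np.arctan2(164,-24))
np.savez("case.npz",mid=mid,yaw=yaw)
# dark groove pixels on the top plane, in case frame
c,s=np.cos(yaw),np.sin(yaw); Rc=np.array([[c,-s],[s,c]])
for n in C:
    gr=P[n].max(2); vv,uu=np.mgrid[0:400,0:640]; X=plane(n,np.c_[uu.ravel(),vv.ravel()],.04)
    q=(X[:,:2]-mid[:2])@Rc*1e3; gr=gr.ravel()
    for lo,hi in((-94,-72),(-65,-35),(-15,15),(35,65),(72,94)):
        k=(q[:,1]>lo)&(q[:,1]<hi); cx=np.interp(q[:,1],[-30,30],[-12,12]); k&=abs(q[:,0]-cx)<14
        w=np.clip(95-gr[k].astype(float),0,None); print(n,(lo,hi),"dx",(w*(q[k,0]-cx[k])).sum()/w.sum(),"y",(w*q[k,1]).sum()/w.sum(), int((w>0).sum()))
# stylus axis
obs=[]
for n in C:
    m=omask(P[n]); k,l,st,ce=cv2.connectedComponentsWithStats(m); j=1+np.argmin([abs(st[i,4]-(88 if n=="top" else 255))for i in range(1,k)]); print(n,st[j])
    y,x=np.nonzero(l==j)
    pts=[(x[y==t].mean(),t) for t in np.unique(y)] if n=="side" else [(t,y[x==t].mean()) for t in np.unique(x)]
    print(np.round(pts,1).tolist())
E
```

```text
green [ 0.63588619 -0.18923289  0.04068655] 0.06937006106343802 red [ 0.50223085 -0.09107254  0.04074163] 0.15079712951182955 dist 0.16582885208523285 exp 0.1657467948408053
case [ 0.56905852 -0.14015271  0.04071409] 0.7920254231746686
side on plane [ 0.63588606 -0.18841649  0.04      ] [ 0.50191987 -0.09015649  0.04      ] mid [ 0.56890297 -0.13928649  0.04      ] yaw 0.7926495016652806
top on plane [ 0.63632708 -0.18934325  0.04      ] [ 0.50285377 -0.09109472  0.04      ] mid [ 0.56959042 -0.14021899  0.04      ] yaw 0.7909463984757827
side (-94, -72) dx -4.648432505844538 y -84.0709819672656 14
side (-65, -35) dx nan y nan 0
side (-15, 15) dx -2.195893375104845 y 1.143299458118149 13
side (35, 65) dx nan y nan 0
side (72, 94) dx -4.166770241291162 y 78.80919103399505 12
top (-94, -72) dx -0.00797798795903263 y -80.28466521779468 23
top (-65, -35) dx 0.146188371443123 y -48.6437871230468 13
top (-15, 15) dx -0.4108950636618736 y 1.2490911359927341 16
top (35, 65) dx -0.08940582532438922 y 50.53494136298061 17
top (72, 94) dx -0.12418577518818305 y 81.30663183286241 25
side [237 25
[... 308 characters left out ...]
.0, 271.0], [242.5, 272.0], [242.5, 273.0], [243.0, 274.0], [243.0, 275.0], [243.0, 276.0], [243.0, 277.0], [243.0, 278.0], [243.0, 279.0], [242.5, 280.0], [243.5, 281.0], [243.5, 282.0], [244.7, 283.0], [245.0, 284.0], [244.0, 285.0], [244.5, 286.0], [244.5, 287.0], [244.5, 288.0], [244.0, 289.0], [244.5, 290.0], [243.5, 291.0], [243.0, 292.0]]
top [428 250  16  10  99]
[[428.0, 254.5], [429.0, 254.5], [430.0, 254.5], [431.0, 255.0], [432.0, 255.0], [433.0, 255.0], [434.0, 255.0], [435.0, 254.5], [436.0, 254.0], [437.0, 253.5], [438.0, 252.5], [439.0, 252.5], [440.0, 252.5], [441.0, 252.5], [442.0, 252.0], [443.0, 252.5]]<stdin>:19: RuntimeWarning: invalid value encountered in scalar divide
```

```bash
cat >> h.py <<'E'
def blob(p,near,minA=30):
    k,l,st,ce=cv2.connectedComponentsWithStats(omask(p)); 
    c=[i for i in range(1,k) if st[i,4]>=minA]; j=min(c,key=lambda i:np.hypot(*(ce[i]-near)))
    return l==j,ce[j],st[j]
E
python3 - <<'E'
from h import *
P={n:np.load(n+"0.npz")["p"] for n in C}
side=[(241,254),(240.9,257),(241,260),(241.6,264),(242,268),(242.3,272),(243,276),(243,279),(244.5,284.5),(244.4,287)]  # handle, collar mids
top=[(430,254.5),(432,255),(440,252.5),(442,252.3)]
for n in C:
    m,ce,st=blob(P[n],(242,273) if n=="side" else (435,254)); print(n,ce,st)
# vertical axis (x,y): midpoints must lie on the projected axis
def f(p):
    A=np.r_[p,.06];B=np.r_[p,.16];o=[]
    for n,pts in(("side",side),("top",top)):
        a,b=proj(n,A)[0],proj(n,B)[0]; d=(b-a)/np.linalg.norm(b-a)
        q=np.array(pts)-a; o+=list(q[:,0]*d[1]-q[:,1]*d[0])
    return np.array(o)
s=least_squares(f,[.45,-.3]); print("axis",s.x,s.fun.round(2))
for n in C: print(n,[(z,proj(n,np.r_[s.x,z])[0].round(1).tolist()) for z in(0,.066,.072,.111,.156)])
# handle-top: end of the orange blob in the two views
t3=tri(np.array([241,253.]),np.array([440.3,252.4])); print("handle top 2-view",t3)
# stand block top: grey top face corner check via depth
D={n:np.load(n+"0.npz")["d"] for n in C}
for uv in((424,250),(420,256),(425,262)):
    z=D["top"][uv[1],uv[0]]; o,d=ray("top",uv); print(uv,(o+d[0]*z).round(3))
m=np.load("case.npz");c,sn=np.cos(m["yaw"]),np.sin(m["yaw"]); R=np.array([[c,-sn],[sn,c]])
for q in((-12,-82),(-12,-30),(12,30),(12,82)): print(q,(m["mid"][:2]+R@np.array(q)/1e3).round(4))
o,T=tool(); print(T.round(3))
for uv,n in(((226,209),"top"),((262,199),"top")): print("pot/bottle",plane(n,uv,.058)[0])
E
```

```text
side [242.71636364 273.82909091] [237 253  14  40 275]
top [434.92929293 253.92929293] [428 250  16  10  99]
axis [ 0.35427446 -0.31498143] [-0.44 -0.    0.23  0.08  0.13  0.28  0.02  0.36 -0.52 -0.14  0.8  -0.24
 -0.07 -0.44]
side [(0, [246.8, 310.0]), (0.066, [244.3, 287.3]), (0.072, [244.0, 285.1]), (0.111, [242.5, 270.9]), (0.156, [240.5, 253.9])]
top [(0, [424.9, 256.8]), (0.066, [430.9, 255.1]), (0.072, [431.5, 254.9]), (0.111, [435.3, 253.8]), (0.156, [440.1, 252.4])]
handle top 2-view (array([ 0.35489037, -0.31479006,  0.15801493]), np.float64(0.30092803087111974))
(424, 250) [ 0.368 -0.295  0.065]
(420, 256) [ 0.353 -0.291  0.036]
(425, 262) [ 0.334 -0.298  0.064]
(-12, -82) [ 0.619  -0.2063]
(-12, -30) [ 0.582  -0.1698]
(12, 30) [ 0.5561 -0.1105]
(12, 82) [ 0.5191 -0.074 ]
[[-0.961  0.278 -0.   ]
 [ 0.278  0.961 -0.002]
 [-0.    -0.002 -1.   ]]
pot/bottle [0.47116568 0.29613871 0.058     ]
pot/bottle [0.50580317 0.18980532 0.058     ]
```

Careful with the scale: shifts go in shares of 0.5 m and turns go in shares of 2 rad. That gives: -0.225 m is -0.45, -0.045 m is -0.09, 0.14 rad is 0.07.

```bash
cat > st.py <<'E'
from h import *
import sys
o,T=tool(); np.set_printoptions(precision=4,suppress=True)
print(o["clock"],"tcp",o["tcp_pos"],"y",T[:2,1],"zaxis",T[:,2],"j",o["joints"].round(2),"F",o["contact_force"].round(1),"w",o["grip_width"])
if len(sys.argv)>1:
    g=np.array(list(map(float,sys.argv[1].split(",")))); print("tool shift",T.T@(g[:3]-o["tcp_pos"]))
    if len(g)>3: # wanted yaw angle of tool y, deg
        a=np.deg2rad(g[3])-np.arctan2(T[1,1],T[0,1]); print("rz",-((a+np.pi)%(2*np.pi)-np.pi))
E
echo '{"deltas": [[-0.09, -0.024, 0, 0, 0, 0.07], [-0.18, -0.048, 0, 0, 0, 0.14], [-0.27, -0.072, 0, 0, 0, 0.21], [-0.36, -0.096, 0, 0, 0, 0.28], [-0.45, -0.12, 0, 0, 0, 0.35]]}' | python3 drive.py
python3 st.py .60,.15,.30,-56
```

```text
clock: 0.6
tcp_pos: [0.3884, 0.5268, 0.3036]
orientation: [-1.489, -2.766, 0.001]
contact_force: [0.6, 0.2, -0.1]
grip_width: 0.0856
gripper_force: 0.0
0.6 tcp [0.3884 0.5268 0.3036] y [0.8346 0.5508] zaxis [-0.0003 -0.0004 -1.    ] j [-1.19  0.45  0.23  1.62 -0.11  1.09 -0.35] F [ 0.6  0.2 -0.1] w 0.0856237911834234
tool shift [-0.4311 -0.031   0.0037]
rz 1.560742627492767
```

To row units: -0.23 m is -0.46, -0.184 m is -0.368, 0.14 rad is 0.07.

```bash

echo '{"deltas": [[-0.092, -0.008, 0, 0, 0, 0.07], [-0.184, -0.016, 0, 0, 0, 0.14], [-0.276, -0.024, 0, 0, 0, 0.21], [-0.368, -0.032, 0, 0, 0, 0.28], [-0.46, -0.04, 0, 0, 0, 0.35]]}' | python3 drive.py >/dev/null
python3 st.py .60,.0,.30,-56
```

```text
1.1 tcp [0.4987 0.324  0.3037] y [ 0.9932 -0.1164] zaxis [-0.0005 -0.0002 -1.    ] j [-1.02  0.36  0.44  1.78 -0.18  1.04 -0.63] F [ 0.  -0.1  0.2] w 0.08538510565047681
tool shift [-0.31    0.1383  0.0037]
rz 0.8606810010333357
```

To row units: -0.22 m is -0.44, -0.176 m is -0.352, 0.14 rad is 0.07.

```bash

echo '{"deltas": [[-0.088, 0.036, 0, 0, 0, 0.07], [-0.176, 0.072, 0, 0, 0, 0.14], [-0.264, 0.108, 0, 0, 0, 0.21], [-0.352, 0.144, 0, 0, 0, 0.28], [-0.44, 0.18, 0, 0, 0, 0.35]]}' | python3 drive.py >/dev/null
python3 st.py .50,-.2,.30,-56
```

```text
1.6 tcp [0.5633 0.0954 0.3038] y [ 0.6848 -0.7288] zaxis [-0.0003  0.0003 -1.    ] j [-0.79  0.35  0.66  1.84 -0.25  1.03 -0.85] F [0.2 1.4 0.2] w 0.08541695028979981
tool shift [-0.2484  0.1719  0.0037]
rz 0.16088232454515206
```

To row units: -0.2 m is -0.4, -0.16 m is -0.32, 0.16 rad is 0.08.

```bash

echo '{"deltas": [[-0.08, 0.056, 0, 0, 0, 0.04], [-0.16, 0.112, 0, 0, 0, 0.08], [-0.24, 0.168, 0, 0, 0, 0.08], [-0.32, 0.224, 0, 0, 0, 0.08], [-0.4, 0.28, 0, 0, 0, 0.08]]}' | python3 drive.py >/dev/null
python3 st.py .3545,-.315,.27,-56
```

```text
2.1 tcp [ 0.5139 -0.1436  0.3038] y [ 0.5648 -0.8252] zaxis [-0.0001  0.0004 -1.    ] j [-0.48  0.3   0.78  1.93 -0.25  1.01 -0.56] F [ 1.1 -0.3  0.6] w 0.08542882590952094
tool shift [-0.2284  0.0514  0.0337]
rz 0.0067662196421718335
```

To row units: -0.2284 m is -0.4568, -0.184 m is -0.368, 0.007 rad is 0.0035.

```bash

echo '{"deltas": [[-0.092, 0.02, 0.014, 0, 0, 0.0035], [-0.184, 0.04, 0.028, 0, 0, 0.0035], [-0.276, 0.06, 0.042, 0, 0, 0.0035], [-0.368, 0.082, 0.056, 0, 0, 0.0035], [-0.4568, 0.1028, 0.0674, 0, 0, 0.0035]]}' | python3 drive.py >/dev/null
echo '{"deltas": [[0, 0, 0, 0, 0, 0], [0, 0, 0, 0, 0, 0]]}' | python3 drive.py >/dev/null
python3 st.py .3545,-.315,.165,-56
python3 - <<'E'
from h import *
f=lambda a,k:cv2.resize(a,None,fx=k,fy=k,interpolation=cv2.INTER_NEAREST)
p,_=camrig.grab_frame("side");q,_=camrig.grab_frame("top")
im=np.hstack([f(p[190:340,180:310],3),f(q[185:335,370:500],3)]); cv2.imwrite("pics/above.png",im)
E
```

```text
2.8 tcp [ 0.3543 -0.314   0.27  ] y [ 0.556  -0.8312] zaxis [-0.0003  0.0005 -1.    ] j [-0.14  0.24  0.86  2.1  -0.23  0.9  -0.13] F [-0.2  0.4 -0.3] w 0.08544750155562898
tool shift [-0.0004  0.001   0.105 ]
rz -0.0038376840649751998
```

View pics/above.png

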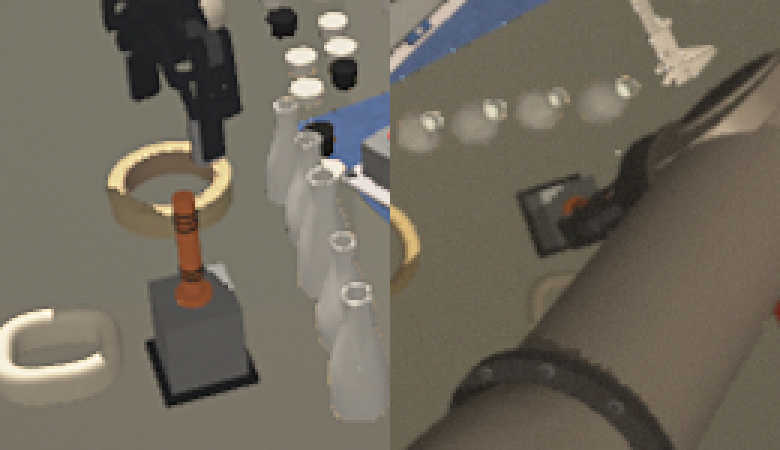

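The gripper is centred over the orange handle in the side view (crop (185,195)). The finger tips are at about (140,80) and (210,150), well clear of the bottles, so I'll descend.

To row units: 0.105 m is 0.21, 0.088 m is 0.176.

```bash

echo '{"deltas": [[0, 0.002, 0.044, 0, 0, 0], [0, 0.002, 0.088, 0, 0, 0], [0, 0.002, 0.132, 0, 0, 0], [0, 0.002, 0.176, 0, 0, 0], [0, 0.002, 0.21, 0, 0, 0]]}' | python3 drive.py >/dev/null
echo '{"deltas": [[0, 0, 0, 0, 0, 0], [0, 0, 0, 0, 0, 0]]}' | python3 drive.py >/dev/null
python3 st.py .3545,-.315,.165
echo '{"deltas": [[0, 0, 0, 0, 0, 0], [0, 0, 0, 0, 0, 0], [0, 0, 0, 0, 0, 0], [0, 0, 0, 0, 0, 0], [0, 0, 0, 0, 0, 0]]}' | python3 drive.py 0.0 50
echo '{"deltas": [[0, 0, 0, 0, 0, 0], [0, 0, 0, 0, 0, 0], [0, 0, 0, 0, 0, 0], [0, 0, 0, 0, 0, 0], [0, 0, 0, 0, 0, 0]]}' | python3 drive.py; python3 st.py
```

```text
3.6 tcp [ 0.3566 -0.3136  0.1654] y [ 0.5602 -0.8283] zaxis [-0.0004  0.0002 -1.    ] j [ 0.01  0.43  0.71  2.18 -0.45  0.68  0.07] F [-0.6  0.1  1.5] w 0.08540339776316398
tool shift [-0.0025 -0.0001  0.0004]
clock: 4.1
tcp_pos: [0.3559, -0.3143, 0.1654]
orientation: [3.004, 0.917, 0.001]
contact_force: [0.5, -0.4, 2.5]
grip_width: 0.0149
gripper_force: 48.6
clock: 4.6
tcp_pos: [0.356, -0.3143, 0.1654]
orientation: [3.005, 0.917, 0.001]
contact_force: [-0.1, 1.0, 6.2]
grip_width: 0.0147
gripper_force: 48.6
4.6 tcp [ 0.356  -0.3143  0.1654] y [ 0.5586 -0.8294] zaxis [ 0.0004  0.0001 -1.    ] j [ 0.02  0.43  0.72  2.18 -0.45  0.68  0.07] F [-0.1  1.   6.2] w 0.014716633709252655
```

To row units: -0.13 m is -0.26, -0.105 m is -0.21.

```bash

echo '{"deltas": [[0, 0, -0.04, 0, 0, 0], [0, 0, -0.09, 0, 0, 0], [0, 0, -0.15, 0, 0, 0], [0, 0, -0.21, 0, 0, 0], [0, 0, -0.26, 0, 0, 0]]}' | python3 drive.py >/dev/null
echo '{"deltas": [[0, 0, 0, 0, 0, 0], [0, 0, 0, 0, 0, 0]]}' | python3 drive.py; python3 st.py .6207,-.2056,.29,-56
python3 - <<'E'
from h import *
f=lambda a,k:cv2.resize(a,None,fx=k,fy=k,interpolation=cv2.INTER_NEAREST)
p,_=camrig.grab_frame("side");q,_=camrig.grab_frame("top")
cv2.imwrite("s1.png",p);cv2.imwrite("t1.png",q)
cv2.imwrite("pics/lift.png",np.hstack([f(p[180:330,180:310],3),f(q[185:335,370:500],3)]))
E
```

```text
clock: 5.3
tcp_pos: [0.3558, -0.3139, 0.2949]
orientation: [-3.004, -0.918, -0.001]
contact_force: [-0.4, -0.2, -1.0]
grip_width: 0.0147
gripper_force: 48.7
5.3 tcp [ 0.3558 -0.3139  0.2949] y [ 0.5591 -0.8291] zaxis [ 0.0007  0.0005 -1.    ] j [-0.19  0.2   0.9   2.07 -0.19  0.95 -0.16] F [-0.4 -0.2 -1. ] w 0.014655645756933372
tool shift [0.2801 0.0583 0.0052]
rz -0.00010302415502883022
```

View pics/lift.png

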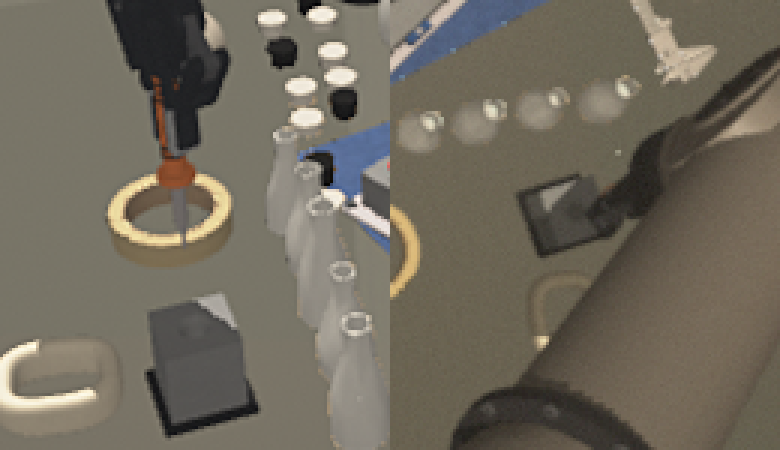

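The stylus hangs upright in the gripper, with the collar at crop (177,173) and the tip at (184,243). The stand is empty and hasn't moved. I'll carry it over to the green pocket.

To row units: 0.22 m is 0.44, 0.13 m is 0.26.

```bash

echo '{"deltas": [[0.08, 0.018, 0, 0, 0, 0], [0.17, 0.036, 0, 0, 0, 0], [0.26, 0.054, 0, 0, 0, 0], [0.35, 0.072, 0.006, 0, 0, 0], [0.44, 0.09, 0.01, 0, 0, 0]]}' | python3 drive.py >/dev/null
echo '{"deltas": [[0.08, 0.018, 0, 0, 0, 0], [0.12, 0.0266, 0, 0, 0, 0], [0.12, 0.0266, 0, 0, 0, 0], [0.12, 0.0266, 0, 0, 0, 0]]}' | python3 drive.py>/dev/null; python3 st.py .6207,-.2056,.23,-56
```

```text
6.3 tcp [ 0.6197 -0.2064  0.2883] y [ 0.5584 -0.8296] zaxis [-0.0036 -0.0002 -1.    ] j [-0.29  0.55  0.75  1.66 -0.41  1.1  -0.4 ] F [-0.4  0.3 -0.2] w 0.01492950678704535
tool shift [ 0.0015 -0.      0.0582]
rz -0.0009892316470656581
```

To row units: 0.058 m is 0.116, 0.04 m is 0.08.

```bash

echo '{"deltas": [[0.003, 0, 0.04, 0, 0, 0], [0.003, 0, 0.08, 0, 0, 0], [0.003, 0, 0.116, 0, 0, 0], [0.003, 0, 0.116, 0, 0, 0], [0.003, 0, 0.116, 0, 0, 0]]}' | python3 drive.py >/dev/null; python3 st.py .6207,-.2056,.23
python3 - <<'E'
from h import *
f=lambda a,k:cv2.resize(a,None,fx=k,fy=k,interpolation=cv2.INTER_NEAREST)
p,_=camrig.grab_frame("side");q,_=camrig.grab_frame("top")
cv2.imwrite("s2.png",p);cv2.imwrite("t2.png",q)
cv2.imwrite("pics/pre.png",np.hstack([f(p[185:285,300:400],4),f(q[120:220,320:420],4)]))
o,T=tool(); x,y=o["tcp_pos"][:2]-[.0017,.0007]
for n in C: print(n,[(z,proj(n,[x,y,z])[0].round(1).tolist()) for z in(.04,.0706,.095,.131,.137)])
E
```

```text
6.8 tcp [ 0.6207 -0.2064  0.2323] y [ 0.557  -0.8305] zaxis [-0.001  -0.0001 -1.    ] j [-0.26  0.61  0.71  1.71 -0.46  1.   -0.36] F [-0.  -0.1 -0.8] w 0.014822528647551656
tool shift [ 0.0004 -0.0007  0.0023]
side [(0.04, [362.0, 262.1]), (0.0706, [362.5, 251.8]), (0.095, [362.9, 243.4]), (0.131, [363.5, 230.6]), (0.137, [363.6, 228.4])]
top [(0.04, [391.8, 169.0]), (0.0706, [393.6, 166.1]), (0.095, [395.2, 163.8]), (0.131, [397.6, 160.2]), (0.137, [398.0, 159.5])]
```

View pics/pre.png

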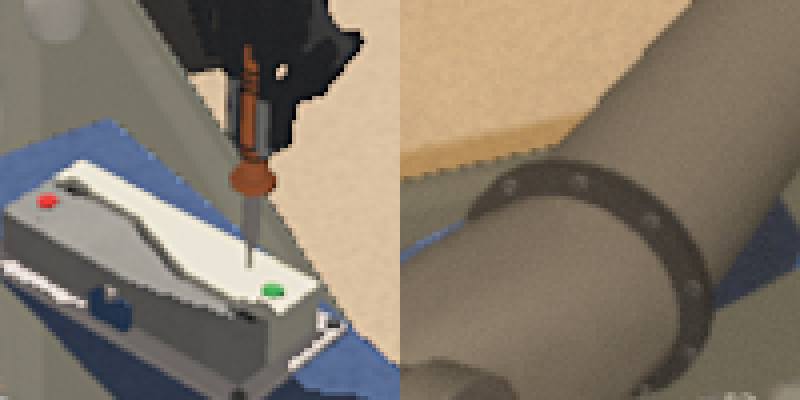

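The side view shows the tip at px (362.2, 251.5) against a prediction of (362.5, 251.5), so my model of the held stylus agrees with the image. The arm hides the case in the top view. I'll lower in stages while watching the force.

To row units: 0.028 m is 0.056, 0.019 m is 0.038.

```bash

echo '{"deltas": [[0.0008, -0.0014, 0.02, 0, 0, 0], [0.0008, -0.0014, 0.038, 0, 0, 0], [0.0008, -0.0014, 0.056, 0, 0, 0], [0.0008, -0.0014, 0.056, 0, 0, 0], [0.0008, -0.0014, 0.056, 0, 0, 0]]}' | python3 drive.py >/dev/null; python3 st.py .6207,-.2056,.194
python3 - <<'E'
from h import *
f=lambda a,k:cv2.resize(a,None,fx=k,fy=k,interpolation=cv2.INTER_NEAREST)
p,d=camrig.grab_frame("side"); cv2.imwrite("s3.png",p)
cv2.imwrite("pics/pre2.png",f(p[205:285,310:410],6))
o,T=tool(); x,y,z=o["tcp_pos"]-[.0017,.0007,.1594]
print([(z,proj("side",[x,y,z])[0].round(1).tolist()) for z in(z,.04,z+.063)])
for v in range(236,252,3): print(v,d[v,359:367].round(3))
E
```

```text
7.4 tcp [ 0.6217 -0.2045  0.2038] y [ 0.5586 -0.8294] zaxis [-0.0008  0.     -1.    ] j [-0.25  0.64  0.69  1.73 -0.48  0.95 -0.35] F [ 0.2 -0.4  0.6] w 0.014756280468279634
tool shift [-0.0014  0.0004  0.0098]
[(np.float64(0.04479517588113793), [362.1, 260.1]), (0.04, [362.0, 261.7]), (np.float64(0.10779517588113793), [363.1, 238.5])]
236 [1.155 1.145 1.142 1.141 1.137 1.145 1.144 1.158]
239 [1.15  1.15  1.145 1.148 1.144 1.14  1.148 1.146]
242 [1.144 1.143 1.142 1.144 1.139 1.144 1.142 1.145]
245 [1.241 1.161 1.159 1.155 1.157 1.159 1.309 1.31 ]
248 [1.233 1.166 1.162 1.162 1.164 1.161 1.227 1.296]
251 [1.225 1.172 1.164 1.163 1.171 1.221 1.225 1.221]
```

View pics/pre2.png

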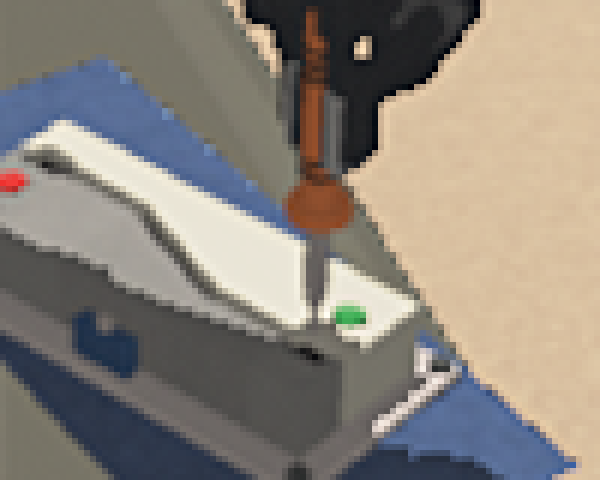

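The tip (crop (315,325), px (362.5,259)) stands right above the pocket (crop (310,350)), matching the prediction to within a pixel. The depth on the shaft agrees to 2 mm. I'll lower it into the pocket.

To row units: 0.0095 m is 0.019, 0.007 m is 0.014.

```bash

echo '{"deltas": [[-0.0012, 0, 0.008, 0, 0, 0], [-0.002, 0, 0.014, 0, 0, 0], [-0.0028, 0.0008, 0.019, 0, 0, 0], [-0.0028, 0.0008, 0.019, 0, 0, 0], [-0.0028, 0.0008, 0.019, 0, 0, 0]]}' | python3 drive.py >/dev/null; python3 st.py .6207,-.2056,.194
cat > pl.py <<'E'
# tip estimate in the case's frame, and world/tool shifts to seam points
from h import *
import sys; np.set_printoptions(precision=4,suppress=True)
m=np.load("case.npz"); y=float(m["yaw"]); c,s=np.cos(y),np.sin(y); Rc=np.array([[c,-s],[s,c]])
off=np.array([.0017,.0007,.1594])
o,T=tool(); tip=o["tcp_pos"]-off; q=Rc.T@(tip[:2]-m["mid"][:2])
cx=lambda v:np.interp(v,[-.03,.03],[-.012,.012])
F=np.array(o["contact_force"]); 
print(round(o["clock"],1),"tip case mm",(q*1e3).round(2),"z",(tip[2]*1e3).round(2),"off-centre",((q[0]-cx(q[1]))*1e3).round(2),"F case",(Rc.T@F[:2]).round(1),F[2].round(1))
for a in sys.argv[1:]:
    yy=float(a)/1e3; w=m["mid"][:2]+Rc@[cx(yy),yy]; print(a,T.T@(np.r_[w,.0345]-tip))
E
python3 pl.py -82 -72 -62 -52 -42
```

```text
7.95 tcp [ 0.6208 -0.2057  0.1947] y [ 0.5585 -0.8295] zaxis [-0.  0. -1.] j [-0.24  0.65  0.68  1.74 -0.49  0.93 -0.34] F [ 0.7 -0.1  0.8] w 0.014683600472331578
tool shift [-0.0001 -0.0002  0.0007]
8.0 tip case mm [-11.97 -82.18] z 35.25 off-centre 0.03 F case [ 0.4 -0.6] 0.8
-82 [-0.0001 -0.0002  0.0008]
-72 [-0.002  -0.01    0.0008]
-62 [-0.004  -0.0198  0.0008]
-52 [-0.006  -0.0296  0.0008]
-42 [-0.008  -0.0394  0.0008]
```

To row units: -0.01 m is -0.02, -0.002 m is -0.004.

```bash

echo '{"deltas": [[-0.0008, -0.004, 0.0006, 0, 0, 0], [-0.0016, -0.008, 0.0012, 0, 0, 0], [-0.0024, -0.012, 0.0012, 0, 0, 0], [-0.0032, -0.016, 0.0012, 0, 0, 0], [-0.004, -0.02, 0.0012, 0, 0, 0]]}' | python3 drive.py >/dev/null; python3 pl.py -72 -70
echo '{"deltas": [[-0.0008, -0.004, 0, 0, 0, 0], [-0.0016, -0.008, 0, 0, 0, 0], [-0.0016, -0.008, 0, 0, 0, 0]]}' | python3 drive.py >/dev/null; python3 pl.py -68 -58
```

```text
8.4 tip case mm [-11.83 -71.72] z 34.75 off-centre 0.17 F case [ 0.2 -0.6] -1.0
-72 [-0.0001  0.0003  0.0002]
-70 [-0.0005 -0.0017  0.0002]
8.8 tip case mm [-11.8  -67.54] z 34.66 off-centre 0.2 F case [-0.5  0.9] -0.6
-68 [-0.0001  0.0005  0.0002]
-58 [-0.0021 -0.0093  0.0002]
```

To row units: -0.01 m is -0.02, -0.008 m is -0.016.

```bash

echo '{"deltas": [[-0.0008, -0.004, 0, 0, 0, 0], [-0.0016, -0.008, 0, 0, 0, 0], [-0.0024, -0.012, 0, 0, 0, 0], [-0.0032, -0.016, 0, 0, 0, 0], [-0.0042, -0.02, 0, 0, 0, 0]]}' | python3 drive.py >/dev/null; python3 pl.py -58
echo '{"deltas": [[-0.0008, -0.004, 0, 0, 0, 0], [-0.0016, -0.008, 0, 0, 0, 0], [-0.0024, -0.012, 0, 0, 0, 0], [-0.0032, -0.016, 0, 0, 0, 0], [-0.0042, -0.02, 0, 0, 0, 0]]}' | python3 drive.py >/dev/null; python3 pl.py -48 -38 -30 -20 -10
```

```text
9.2 tip case mm [-11.92 -57.44] z 34.67 off-centre 0.08 F case [-0.  -0.5] -0.3
-58 [0.     0.0006 0.0002]
9.8 tip case mm [-12.01 -47.27] z 34.7 off-centre -0.01 F case [0.8 0.6] -0.4
-48 [0.0002 0.0007 0.0002]
-38 [-0.0018 -0.0091  0.0002]
-30 [-0.0034 -0.0169  0.0002]
-20 [-0.0015 -0.0275  0.0002]
-10 [ 0.0005 -0.0381  0.0002]
```

To row units: -0.0095 m is -0.019, -0.0019 m is -0.0038.

```bash

echo '{"deltas": [[-0.0008, -0.0038, 0, 0, 0, 0], [-0.0016, -0.0076, 0, 0, 0, 0], [-0.0024, -0.0114, 0, 0, 0, 0], [-0.0032, -0.0152, 0, 0, 0, 0], [-0.0038, -0.019, 0, 0, 0, 0]]}' | python3 drive.py >/dev/null; python3 pl.py
echo '{"deltas": [[-0.0008, -0.0036, 0, 0, 0, 0], [-0.0016, -0.0072, 0, 0, 0, 0], [-0.0024, -0.011, 0, 0, 0, 0], [-0.003, -0.0148, 0, 0, 0, 0]]}' | python3 drive.py >/dev/null; python3 pl.py -30 -20 -10 0 10
```

```text
10.2 tip case mm [-11.99 -37.55] z 34.67 off-centre 0.01 F case [-0.3 -0.6] -1.1
10.7 tip case mm [-12.04 -30.03] z 34.67 off-centre -0.04 F case [-0.4  0.3] -0.2
-30 [ 0.     -0.      0.0002]
-20 [ 0.002  -0.0106  0.0002]
-10 [ 0.0039 -0.0212  0.0002]
0 [ 0.0059 -0.0318  0.0002]
10 [ 0.0078 -0.0424  0.0002]
```

To row units: -0.0106 m is -0.0212, -0.0021 m is -0.0042.

```bash

echo '{"deltas": [[0.0008, -0.0042, 0, 0, 0, 0], [0.0016, -0.0084, 0, 0, 0, 0], [0.0024, -0.0126, 0, 0, 0, 0], [0.0032, -0.0168, 0, 0, 0, 0], [0.004, -0.0212, 0, 0, 0, 0]]}' | python3 drive.py >/dev/null; python3 pl.py
echo '{"deltas": [[0.0008, -0.0042, 0, 0, 0, 0], [0.0016, -0.0084, 0, 0, 0, 0], [0.0024, -0.0126, 0, 0, 0, 0], [0.0032, -0.0168, 0, 0, 0, 0], [0.004, -0.0212, 0, 0, 0, 0]]}' | python3 drive.py >/dev/null; python3 pl.py  0 10 20 30
```

```text
11.2 tip case mm [ -7.88 -20.02] z 34.67 off-centre 0.13 F case [ 0.3 -0.1] -0.4
11.7 tip case mm [ -3.83 -10.03] z 34.71 off-centre 0.19 F case [-0.2 -0.3] -0.8
0 [ 0.0018 -0.0106  0.0002]
10 [ 0.0037 -0.0212  0.0002]
20 [ 0.0056 -0.0318  0.0002]
30 [ 0.0076 -0.0424  0.0002]
```

To row units: -0.0106 m is -0.0212, -0.0084 m is -0.0168.

```bash

echo '{"deltas": [[0.0008, -0.0042, 0, 0, 0, 0], [0.0016, -0.0084, 0, 0, 0, 0], [0.0024, -0.0126, 0, 0, 0, 0], [0.003, -0.0168, 0, 0, 0, 0], [0.0036, -0.0212, 0, 0, 0, 0]]}' | python3 drive.py >/dev/null; python3 pl.py
echo '{"deltas": [[0.0008, -0.0042, 0, 0, 0, 0], [0.0016, -0.0084, 0, 0, 0, 0], [0.0024, -0.0126, 0, 0, 0, 0], [0.0032, -0.0168, 0, 0, 0, 0], [0.0038, -0.0212, 0, 0, 0, 0]]}' | python3 drive.py >/dev/null; python3 pl.py 10 20 30 40
python3 -c "
from h import *
p,d=camrig.grab_frame('side'); cv2.imwrite('pics/mid.png',cv2.resize(p[195:275,290:390],None,fx=6,fy=6,interpolation=0))"
```

```text
12.2 tip case mm [0.02 0.01] z 34.69 off-centre 0.02 F case [-0.1 -0.1] 0.1
12.7 tip case mm [3.99 9.99] z 34.69 off-centre -0.01 F case [-0.3 -0.5] -0.4
10 [ 0.     -0.      0.0002]
20 [ 0.0019 -0.0106  0.0002]
30 [ 0.0039 -0.0212  0.0002]
40 [ 0.0019 -0.031   0.0002]
```

View pics/mid.png

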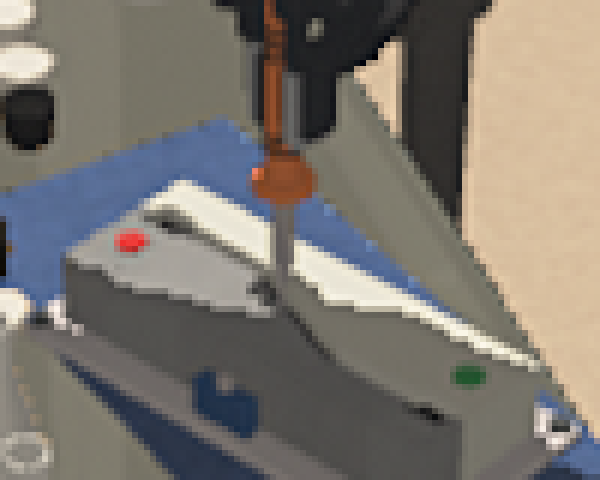

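The needle goes down into the seam at crop (283,295), just past the middle, with the collar well above. Forces stay near zero.

To row units: -0.0106 m is -0.0212, -0.0084 m is -0.0168.

```bash

echo '{"deltas": [[0.0008, -0.0042, 0, 0, 0, 0], [0.0016, -0.0084, 0, 0, 0, 0], [0.0024, -0.0126, 0, 0, 0, 0], [0.0032, -0.0168, 0, 0, 0, 0], [0.0038, -0.0212, 0, 0, 0, 0]]}' | python3 drive.py >/dev/null; python3 pl.py
echo '{"deltas": [[0.0008, -0.0042, 0, 0, 0, 0], [0.0016, -0.0084, 0, 0, 0, 0], [0.0024, -0.0126, 0, 0, 0, 0], [0.0032, -0.0168, 0, 0, 0, 0], [0.004, -0.0212, 0, 0, 0, 0]]}' | python3 drive.py >/dev/null; python3 pl.py 30 40 50 60 70 82
```

```text
13.2 tip case mm [ 7.96 20.04] z 34.68 off-centre -0.06 F case [ 0.6 -0.4] -1.3
13.7 tip case mm [12.   30.02] z 34.7 off-centre 0.0 F case [-0.5  0.7] -0.4
30 [0.     0.     0.0002]
40 [-0.002  -0.0098  0.0002]
50 [-0.004  -0.0196  0.0002]
60 [-0.0059 -0.0294  0.0002]
70 [-0.0079 -0.0392  0.0002]
82 [-0.0103 -0.0509  0.0002]
```

Careful with the scale: shifts go in shares of 0.5 m and turns go in shares of 2 rad. That gives: -0.0098 m is -0.0196, -0.0078 m is -0.0156.

```bash

echo '{"deltas": [[-0.0008, -0.004, 0, 0, 0, 0], [-0.0016, -0.008, 0, 0, 0, 0], [-0.0024, -0.0118, 0, 0, 0, 0], [-0.0032, -0.0156, 0, 0, 0, 0], [-0.004, -0.0196, 0, 0, 0, 0]]}' | python3 drive.py >/dev/null; python3 pl.py
echo '{"deltas": [[-0.0008, -0.004, 0, 0, 0, 0], [-0.0016, -0.008, 0, 0, 0, 0], [-0.0024, -0.0118, 0, 0, 0, 0], [-0.0032, -0.0156, 0, 0, 0, 0], [-0.004, -0.0196, 0, 0, 0, 0]]}' | python3 drive.py >/dev/null; python3 pl.py 60 70 82
```

```text
14.2 tip case mm [11.88 40.  ] z 34.7 off-centre -0.12 F case [0.5 0.2] -0.7
14.7 tip case mm [11.9  50.01] z 34.7 off-centre -0.1 F case [-0.  -0.5] -1.1
60 [-0.0019 -0.0098  0.0002]
70 [-0.0039 -0.0196  0.0002]
82 [-0.0062 -0.0314  0.0002]
```

To row units: -0.0098 m is -0.0196, -0.0078 m is -0.0156.

```bash

echo '{"deltas": [[-0.0008, -0.004, 0, 0, 0, 0], [-0.0016, -0.008, 0, 0, 0, 0], [-0.0024, -0.0118, 0, 0, 0, 0], [-0.0032, -0.0156, 0, 0, 0, 0], [-0.004, -0.0196, 0, 0, 0, 0]]}' | python3 drive.py >/dev/null; python3 pl.py
echo '{"deltas": [[-0.0008, -0.004, 0, 0, 0, 0], [-0.0016, -0.008, 0, 0, 0, 0], [-0.0024, -0.0118, 0, 0, 0, 0], [-0.0032, -0.0156, 0, 0, 0, 0], [-0.004, -0.0196, 0, 0, 0, 0]]}' | python3 drive.py >/dev/null; python3 pl.py 70 82
```

```text
15.2 tip case mm [11.87 60.03] z 34.69 off-centre -0.13 F case [-0.1 -0.5] -0.7
15.7 tip case mm [11.87 70.05] z 34.67 off-centre -0.13 F case [0.2 0.1] -0.9
70 [0.0001 0.     0.0002]
82 [-0.0022 -0.0117  0.0002]
```

Next I move into the red pocket, dwell, and lift straight up.

To row units: -0.0117 m is -0.0234, -0.01 m is -0.02.

```bash

echo '{"deltas": [[-0.0008, -0.005, 0, 0, 0, 0], [-0.0018, -0.01, 0, 0, 0, 0], [-0.0026, -0.015, 0, 0, 0, 0], [-0.0036, -0.02, 0, 0, 0, 0], [-0.0044, -0.0234, 0, 0, 0, 0]]}' | python3 drive.py >/dev/null
echo '{"deltas": [[0, 0, 0, 0, 0, 0], [0, 0, 0, 0, 0, 0], [0, 0, 0, 0, 0, 0]]}' | python3 drive.py >/dev/null; python3 pl.py 82
echo '{"deltas": [[0, 0, -0.02, 0, 0, 0], [0, 0, -0.05, 0, 0, 0], [0, 0, -0.1, 0, 0, 0], [0, 0, -0.15, 0, 0, 0], [0, 0, -0.2, 0, 0, 0]]}' | python3 drive.py >/dev/null
echo '{"deltas": [[0, 0, 0, 0, 0, 0], [0, 0, 0, 0, 0, 0]]}' | python3 drive.py >/dev/null; python3 st.py .356,-.3143,.295,-56
```

```text
16.5 tip case mm [12.02 81.64] z 34.73 off-centre 0.02 F case [-0.4  0.1] -0.0
82 [-0.0001 -0.0004  0.0002]
17.2 tcp [ 0.5212 -0.0735  0.2951] y [ 0.5588 -0.8293] zaxis [ 0.0019  0.0008 -1.    ] j [-0.66  0.31  0.85  1.96 -0.28  0.99 -0.66] F [ 0.2 -0.3 -0.8] w 0.014943919330246094
tool shift [-0.2716  0.1074 -0.0004]
rz -0.0004997110944358063
```

To row units: -0.206 m is -0.412, -0.164 m is -0.328.

```bash

echo '{"deltas": [[-0.076, 0.03, 0, 0, 0, 0], [-0.16, 0.0632, 0, 0, 0, 0], [-0.244, 0.0964, 0, 0, 0, 0], [-0.328, 0.1298, 0, 0, 0, 0], [-0.412, 0.163, 0, 0, 0, 0]]}' | python3 drive.py >/dev/null
echo '{"deltas": [[-0.06, 0.024, 0, 0, 0, 0], [-0.1, 0.04, 0, 0, 0, 0], [-0.1312, 0.0518, 0, 0, 0, 0], [-0.1312, 0.0518, 0, 0, 0, 0], [-0.1312, 0.0518, 0, 0, 0, 0]]}' | python3 drive.py >/dev/null; python3 st.py .356,-.3143,.255,-56
python3 -c "
from h import *
p,d=camrig.grab_frame('side'); cv2.imwrite('s9.png',p); a=cv2.imread('s1.png')
for n,i in(('now',p),('lift',a)):
    m,ce,st=blob(i,(238,238)); print(n,ce,st)
f=lambda a:cv2.resize(a[190:330,180:310],None,fx=3,fy=3,interpolation=0)
cv2.imwrite('pics/back.png',np.hstack([f(p),f(a)]))"
```

```text
18.2 tcp [ 0.3556 -0.3138  0.2935] y [ 0.5581 -0.8298] zaxis [-0.0011  0.0007 -1.    ] j [-0.24  0.22  0.97  2.07 -0.22  0.95 -0.13] F [ 0.4 -0.1 -0.2] w 0.01471736791873374
tool shift [0.0001 0.0007 0.0385]
rz -0.0013412270590755782
now [237.91346154 237.55769231] [232 231  13  12 104]
lift [238.16346154 237.        ] [233 230  12  13 104]
```

View pics/back.png

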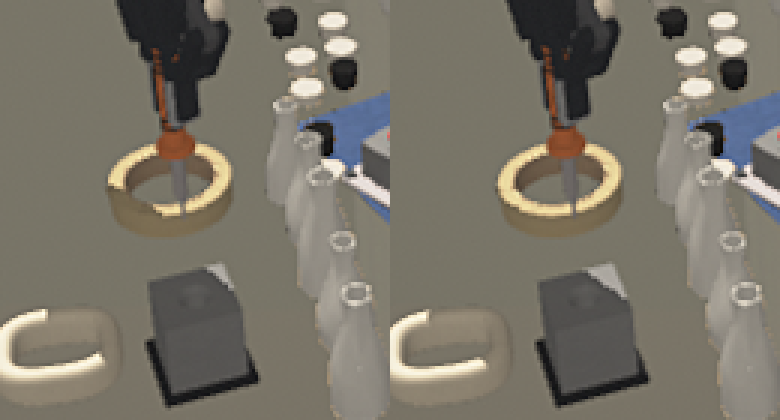

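The left (now) and right (just after lifting) crops match: collar at (176,143) and tip at (183,213) in both, so the stylus has not slipped. I'll lower it into the stand.

To row units: 0.058 m is 0.116, 0.0007 m is 0.0014.

```bash

echo '{"deltas": [[0.0002, 0.0014, 0.04, 0, 0, 0], [0.0002, 0.0014, 0.08, 0, 0, 0], [0.0002, 0.0014, 0.1, 0, 0, 0], [0.0002, 0.0014, 0.116, 0, 0, 0], [0.0002, 0.0014, 0.116, 0, 0, 0]]}' | python3 drive.py >/dev/null; python3 st.py .356,-.3143,.2
echo '{"deltas": [[0, 0, 0.03, 0, 0, 0], [0, 0, 0.06, 0, 0, 0], [0, 0, 0.09, 0, 0, 0], [0, 0, 0.11, 0, 0, 0], [0, 0, 0.12, 0, 0, 0]]}' | python3 drive.py >/dev/null; echo '{"deltas": [[0, 0, 0, 0, 0, 0], [0, 0, 0, 0, 0, 0]]}' | python3 drive.py >/dev/null; python3 st.py .356,-.3143,.1658
```

```text
18.75 tcp [ 0.3562 -0.3142  0.2354] y [ 0.5593 -0.829 ] zaxis [-0.0015  0.0006 -1.    ] j [-0.15  0.33  0.9   2.13 -0.35  0.83 -0.01] F [-0.2  0.4 -0.3] w 0.014345567118689713
tool shift [-0.0002 -0.      0.0354]
19.45 tcp [ 0.3565 -0.3151  0.1766] y [ 0.5586 -0.8294] zaxis [ 0.0007 -0.0004 -1.    ] j [-0.04  0.43  0.79  2.17 -0.48  0.71  0.1 ] F [-0.6 -0.  -0.4] w 0.014500029394543331
tool shift [ 0.     -0.0009  0.0108]
```

To row units: 0.0102 m is 0.0204, 0.0085 m is 0.017.

```bash

echo '{"deltas": [[0, -0.001, 0.006, 0, 0, 0], [0, -0.0018, 0.012, 0, 0, 0], [0, -0.0018, 0.017, 0, 0, 0], [0, -0.0018, 0.0204, 0, 0, 0], [0, -0.0018, 0.0204, 0, 0, 0]]}' | python3 drive.py >/dev/null; echo '{"deltas": [[0, 0, 0, 0, 0, 0], [0, 0, 0, 0, 0, 0]]}' | python3 drive.py >/dev/null; python3 st.py .356,-.3143,.1656
```

```text
20.15 tcp [ 0.3557 -0.3141  0.1659] y [ 0.5587 -0.8294] zaxis [ 0.0001 -0.0001 -1.    ] j [-0.03  0.45  0.77  2.18 -0.5   0.69  0.11] F [ 0.2  0.1 -0.1] w 0.014699012251174681
tool shift [0.0001 0.0003 0.0003]
```

To row units: 0.0003 m is 0.0006.

```bash

echo '{"deltas": [[0, 0, 0.0006, 0, 0, 0], [0, 0, 0.0006, 0, 0, 0], [0, 0, 0.0006, 0, 0, 0], [0, 0, 0.0006, 0, 0, 0], [0, 0, 0.0006, 0, 0, 0]]}' | python3 drive.py 0.085 >/dev/null
echo '{"deltas": [[0, 0, 0, 0, 0, 0], [0, 0, 0, 0, 0, 0], [0, 0, 0, 0, 0, 0], [0, 0, 0, 0, 0, 0]]}' | python3 drive.py|grep grip_w
echo '{"deltas": [[0, 0, -0.03, 0, 0, 0], [0, 0, -0.07, 0, 0, 0], [0, 0, -0.12, 0, 0, 0], [0, 0, -0.18, 0, 0, 0], [0, 0, -0.24, 0, 0, 0]]}' | python3 drive.py >/dev/null
echo '{"deltas": [[0, 0, -0.06, 0, 0, 0], [0, 0, -0.06, 0, 0, 0], [0, 0, -0.06, 0, 0, 0], [0, 0, -0.06, 0, 0, 0]]}' | python3 drive.py>/dev/null;python3 st.py
python3 -c "
from h import *
p,d=camrig.grab_frame('side'); a=np.load('side0.npz')['p']
for n,i in(('now',p),('start',a)):
    m,ce,st=blob(i,(242,273)); print(n,ce,st)
q,_=camrig.grab_frame('top'); b=np.load('top0.npz')['p']
f=lambda a:cv2.resize(a[190:330,180:310],None,fx=3,fy=3,interpolation=0)
cv2.imwrite('pics/end.png',np.hstack([f(p),cv2.resize(q[150:290,190:320],None,fx=3,fy=3)]))
for nm,sl in(('top',np.s_[190:230,205:275]),):print(cv2.absdiff(q,b)[sl].mean())
print(cv2.absdiff(p,a)[150:200,280:325].mean())"
```

```text
grip_width: 0.0846
21.95 tcp [ 0.3553 -0.3135  0.3147] y [ 0.5588 -0.8293] zaxis [-0.0013  0.0009 -1.    ] j [-0.29  0.18  1.01  2.05 -0.18  1.   -0.16] F [-0.8  0.1 -0.4] w 0.08497109419315528
now [242.27340824 274.10861423] [237 253  13  39 267]
start [242.71636364 273.82909091] [237 253  14  40 275]
2.1985714285714284
3.2197037037037037
```

View pics/end.png

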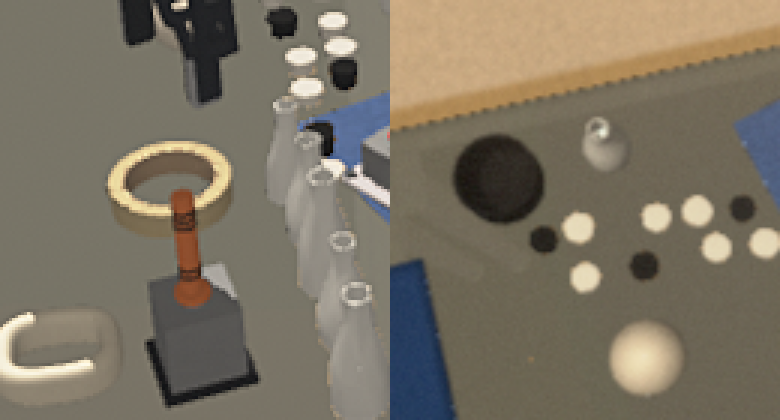

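The stylus stands upright in its stand with the collar on the block (crop (190,290)). Its blob matches the start, and the gripper is clear above. The pot (crop (498,178)) and the bottle (605,145) have not moved.

```bash
python3 -c "
from bench import r, camrig, get_obs
print(r.hand_in())"
```

```text
the job is handed in; nothing more can be done
None
```

I handed the job in at about 22 s: one stroke from green to red at about 2 cm/s with no more than about 1 N on the tool at each check, the stylus back upright in its stand, pot and bottle unmoved; the case measured 0.79 rad about z, not the stated 0.05–0.47, so I used the measured pose, and no verdict came back.

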